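# Wind the lamp timer and hold a cassette up to it

## Robot

A 6-joint arm with a two-finger parallel gripper is mounted at the origin on the work surface. World frame = base frame: x ahead of the robot, y to its left, z up, the work surface at z = 0. Lengths are in m, angles in rad, forces in N, time in s.
With the tool pointing down it reaches from about 0.25 to 0.725 m from the base axis. Payload 4 kg.
Tool frame: the origin (TCP) lies midway between the tips of the shut fingers; the grasp point (between the pads) lies 19 mm behind it; z points along the fingers, y is the line along which they close (so a half turn about z gives the same grasp; the last joint's range is limited). The gripper opens to 85 mm and grips with 20 to 120 N. Pads are 22 mm wide; open, the fingers measure 114 mm over their backs; the gripper's body (76 mm by 85 mm) begins 54 mm behind the grasp point. The pads swing forward as they close: fully open they stand 13 mm farther back than shut.
Start: joints at [-1.164, 0.241, 0.005, 1.335, 0, 1.571], TCP at [0.198, -0.459, 0.211] pointing down, gripper open.
Joint ranges: [-2.72, 2.72], [-1.05, 1.87], [-1.09, 1.28], [-1.99, 2.15], [-1.42, 1.44], [-3.14, 3.14]. Speed limits (rad/s): [2.79, 2.79, 3.14, 3.14, 3.14, 3.14].

## Interface

Orientations are given as a unit quaternion [x, y, z, w].
In Python, from workcell import bot, camera, job_done gives the robot as it stands.
- The arm moves only by the tool carry_out, never from a script. Its argument "plan" is a list of rows, each an object of numbers: "dx", "dy", "dz": the shift along the tool's x, y, z in mm; "twist": the turn about the tool's z in degrees; "fingers": the closure, from -1 (fully open) to 1 (shut). In form: [{"dx": .., "dy": .., "dz": .., "twist": .., "fingers": ..}, ...]. A call has exactly 5 rows; each row is the pose to reach, as a shift and turn from the pose commanded when the call began, along the tool's axes at that moment; what a row does not reach only later rows make up. A row lasts 1/12 s, in which the tool goes at most 41.7 mm and 7.16 degrees, less where a joint would pass 70% of its speed; a pose out of reach is approached as far as the arm can. A call with a gripper value outside its range is refused whole. The fingers move at their own pace and stop on an object; the grip force is fixed at half the most. Time passes only in rows, so rows that repeat a pose let the fingers close, or fill a call up. It gives the time, the measured TCP pose, the force, the opening and the grip force at its end, in the units of the state.
- bot.get_obs(): the state, without advancing time (a new reading comes with each control period).
- camera(name): name is "side" or "top"; returns a dict with "image" (480x640x3 uint8, red, green, blue), "intrinsics" (3x3 intrinsics, pixels), "eye" and "attitude" of the camera in the world. Camera axes: x right, y down, z forward; pixel columns grow to the right and rows downward; lengths in m; the calibration is good to about 2 mm. A picture is of the moment at which its call begins. There is no depth.
- job_done(): hands the job in; it is judged then, once.
The state is a dict: "clock": time; "joint_pos": joint angles; "joint_vel": joint speeds; "tau": joint torques, N m; "eef_pos": TCP position; "tool_rot": TCP orientation; "ft_force": force on the tool from outside, world axes, zero at the start; "ft_torque": the same for the moment, N m; "grip_width": finger opening in m; "grasp_force": force on a finger pad.
Only numpy, scipy, OpenCV 4.12 (cv2) and the standard library are available. Lean on these libraries where they do the work, as an engineer would, in place of code of your own. Each camera call takes 0.05 s, during which the arm holds its last target. There are 200 camera calls.

## Task

Wind the wing key of the desk lamp's spring timer clockwise, a part turn at a time, until it is against its stop. Then draw the full-size cassette case out of the wooden rack, tip it so that its label face looks slantwise upwards (at least halfway from upright to lying flat), and finish while still holding it in the gripper like that, still, over the middle of the round cork mat and about 20 cm above the desk. Leave the small cassette case, the tape rolls and the loose case on the desk where they are.

Things in the scene. Friction and masses are not known exactly. Their poses are not given: they have to be found in the camera images.
- key (a joint): Angle of the timer's wing key, rad: 0 run down, grows as the key is turned clockwise seen from above, solid stop at 2.8 (fully wound). Starts between 0 and 0.5. A weak spring pulls back, but its friction is stronger: the key stays where it is left. Turning takes less than 0.1 N m.
- key_grip (a point): Middle of the steel wing key on top of the timer, a fixed black box 90 x 90 x 55 mm high, left or right of the mat. The wing is an upright plate 48 mm long (this point's x axis), 10 mm thick (y) and 34 mm high, turning about the vertical through this point, which is 91 mm above the desk; the wing spans 74 to 108 mm. The axes turn with the key.
- rack: Fixed pale wooden rack, 124 (x) x 140 (y) x 35 mm high, with two slots 20 x 113 mm, 27 mm deep, at x = -31 and +31 mm, running along its y; each holds one case. Origin: centre of its underside; z up. It stands on the side of the mat where the timer is not, its x within 0.5 rad of away from the robot.
- case_mid (a point): Centre of the full-size cassette case: rigid grey plastic, 17 mm thick (this point's x), 109 mm long (y), 70 mm high (z), 60 to 110 g. Stands on a long edge in either slot of the rack, from 8 to 78 mm above the desk. Its +x face is the label face (white card, dark window, two white hubs) and at the start looks away from the robot; the -x face is plain black.
- case: The same full-size cassette case with its origin at the centre of its underside (35 mm below case_mid along its z); same axes.
- minicase: Bystander: small cassette case of the same look, 16 mm thick (x), 66 mm long (y), 46 mm high (z), standing in the other slot of the rack. Origin: centre of its underside.
- mat: Round cork mat on the desk, 150 mm across and 3 mm thick, the spot over which the case is to be held. Origin: centre of its underside.
- taperoll: Bystander: white roll of tape lying flat, 100 mm across, 24 mm high. Origin: centre of its underside.
- taperoll2: Bystander: green roll of tape lying flat, 90 mm across, 18 mm high. Origin: centre of its underside.
- flatcase: Bystander: plain full-size cassette case lying flat on the desk, 70 x 109 mm, 17 mm high. Origin: centre of its underside.
Mind the look-alikes: they are no part of the job. Leave any blue look-alike of the part that bears key alone. Several things have the shape of the rack; the one meant has the colours described above.

How it is judged:
On the way, in this order (a step that is already met when the one before it is completed fails the run):
1. the timer key is wound up to its stop while the case is still in the rack (value of joint key above 2.5 rad and distance of case_mid from where it was at the start of the episode below 0.03 m), for 0.2 s.
2. the full-size case is drawn clear of the rack, held by the fingers (height (world z) of case_mid above 0.12 m and contact force between case and the fingers above 0.5 N and contact force between case and rack below 0.1 N), for 0.2 s.
At the end, for the whole second after the job is handed in: Key within 0.3 rad of its stop (joint above 2.5). The full-size case is held by the fingers, touching the rack no more and at rest, its centre 150 to 300 mm above the desk and within 50 mm horizontally of the mat's centre, the normal of its label face within 0.90 rad (52 degrees) of straight up (value of joint key above 2.5 rad and height (world z) of case_mid between 0.15 and 0.3 m and horizontal distance between case_mid and mat below 0.05 m and angle between case's own x axis and vertical below 0.9 rad and contact force between case and the fingers above 0.5 N and contact force between case and rack below 0.1 N and linear speed of case below 0.03 m/s and angular speed of case below 0.2 rad/s); the arm keeps its last pose, push and grip.
It fails at once if the small cassette case is moved more than 30 mm (distance of minicase from where it was at the start of the episode above 0.03 m).
It fails at once if the white tape roll is moved more than 30 mm (distance of taperoll from where it was at the start of the episode above 0.03 m).
It fails at once if the green tape roll is moved more than 30 mm (distance of taperoll2 from where it was at the start of the episode above 0.03 m).
It fails at once if the loose flat case is moved more than 30 mm (distance of flatcase from where it was at the start of the episode above 0.03 m).
It also fails if it takes over 61 s, if anything falls off the work surface, if the arm or the gripper's body presses on something with over 40 N, if the wrist force passes 120 N, or if a joint passes its speed limit or range.

## Working session

There is one attempt and no reset: what is moved stays moved. The work goes in short steps, Python scripts to look and compute and a tool call to move; the robot and the scene stay as the last step left them, time stands still between calls to the robot, and variables do not carry over. Pictures are saved under pics/ and viewed, at most 10 in all, crops included, and the job is handed in when it is done.

Besides the shell and the picture viewer there is one more tool, called after "Call:" as a command line: name --argument value ..., lists and objects as JSON in quotes. carry_out: Moves the arm, as the interface text tells. Its arguments: {"type":"object","properties":{"plan":{"type":"array","items":{"type":"object","properties":{"dx":{"type":"number"},"dy":{"type":"number"},"dz":{"type":"number"},"twist":{"type":"number"},"fingers":{"type":"number"}}}}},"required":["plan"]}

```bash
mkdir -p pics
cat > h.py <<'E'
import numpy as np, cv2
from scipy.spatial.transform import Rotation as R
from workcell import bot, camera, job_done
def snap(n,f):
    c=camera(n); cv2.imwrite('pics/'+f,cv2.cvtColor(c['image'],cv2.COLOR_RGB2BGR)); return c
def rot(c):
    a=np.array(c['attitude'],float); return a if a.shape==(3,3) else R.from_quat(a).as_matrix()
def ray(c,u,v,z):
    d=rot(c)@np.linalg.solve(np.array(c['intrinsics']),[u,v,1.]); e=np.array(c['eye']); return e+d*(z-e[2])/d[2]
def proj(c,p):
    q=np.array(c['intrinsics'])@(rot(c).T@(np.array(p)-c['eye'])); return q[:2]/q[2]
E
python3 - <<'E'
from h import *
import pickle
d={n:snap(n,n+'0.png') for n in('top','side')}
pickle.dump(d,open('c0.pkl','wb'))
for n in d: print(n,d[n]['eye'],d[n]['attitude'],d[n]['intrinsics'])
o=bot.get_obs(); print(o['eef_pos'],o['tool_rot'],o['clock'])
E
```

```text
top [0.44209161 0.01175527 1.06449566] [-0.69590318  0.71626827 -0.03628792  0.0369015 ] [[448.82388468   0.         316.40984636]
 [  0.         448.82388468 230.65231503]
 [  0.           0.           1.        ]]
side [0.01151862 0.7020322  0.98677851] [-0.29463381  0.87796269 -0.35711308  0.12183054] [[516.51550151   0.         320.0389313 ]
 [  0.         516.51550151 239.65639799]
 [  0.           0.           1.        ]]
[ 0.19759332 -0.45863768  0.21020425] [ 9.79389861e-01  2.01976715e-01 -1.85901769e-04 -9.33925058e-04] 0.1
```

View pics/top0.png

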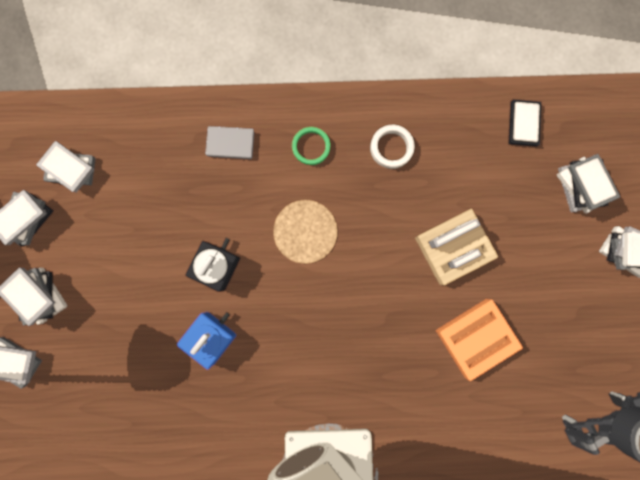

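View pics/side0.png

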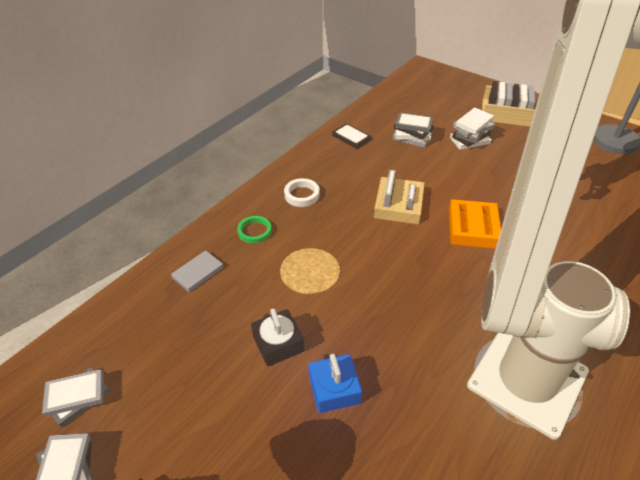

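Timers: black one at top (212,266) and blue look-alike at (206,340); the black one fits the description. Racks: pale wood at (457,247) and orange at (480,340); the pale one is meant. The longer case is in its far slot at (455,234), and the small one is in the near slot at (465,259). The mat is at (305,232). I'll confirm with one enlarged crop.

Run:
```python
from h import *
t=cv2.imread('pics/top0.png'); s=cv2.imread('pics/side0.png')
f=lambda i,u,v:cv2.resize(i[v:v+74,u:u+100],(400,296),interpolation=cv2.INTER_CUBIC)
cv2.imwrite('pics/crop0.png',np.vstack([np.hstack([f(t,162,229),f(t,407,207)]),np.hstack([f(s,230,300),f(s,350,160)])]))
```

```text
(no output)
```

View pics/crop0.png

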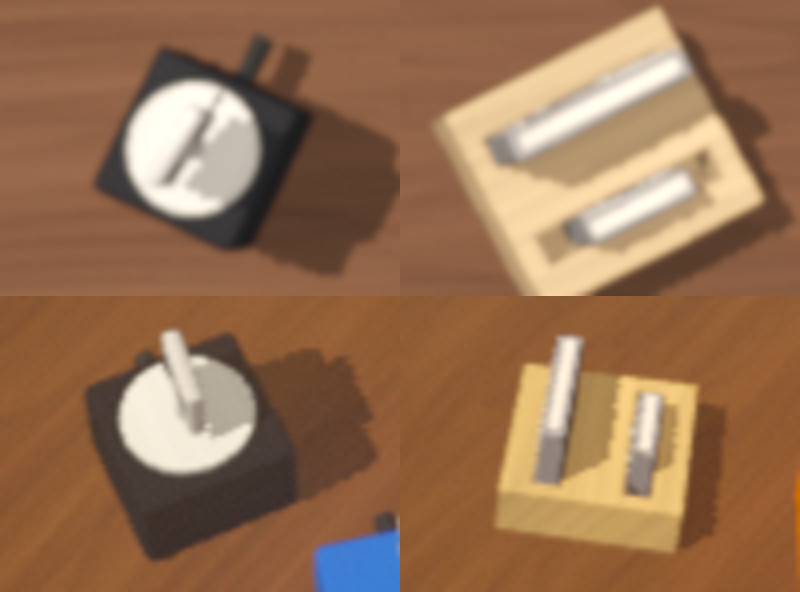

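The crop confirms it: the black timer has a white dial, with the wing pointing roughly along the box side. The full-size case is in the far slot and the small case in the near slot.

Run:
```python
from h import *
import pickle
d=pickle.load(open('c0.pkl','rb')); t,s=d['top'],d['side']
TL=lambda x,y:(162+x/4,229+y/4); TR=lambda x,y:(407+(x-400)/4,207+y/4)
SL=lambda x,y:(230+x/4,300+(y-296)/4); SR=lambda x,y:(350+(x-400)/4,160+(y-296)/4)
P=lambda n,c,uv,z:print(n,np.round(ray(c,*uv,z)[:2],4))
P('mat',t,(305.3,231.7),.003);P('mat s',s,(310,270.5),.003)
P('dial t',t,TL(193,148),.057);P('dial s',s,SL(187,413),.057)
for q in [(163,48),(308,118),(95,185)]:P('box',t,TL(*q),.055)
for q in [(165,184),(220,92)]:P('wing t',t,TL(*q),.108)
for q in [(172,335),(196,403)]:P('wing s',s,SL(*q),.108)
for q in [(658,8),(765,200),(433,125)]:P('rack t',t,TR(*q),.035)
for q in [(527,366),(698,385),(677,552)]:P('rack s',s,SR(*q),.035)
for q in [(517,145),(687,63)]:P('case t',t,TR(*q),.078)
for q in [(570,340),(553,437)]:P('case s',s,SR(*q),.078)
for q in [(587,228),(690,183)]:P('mini t',t,TR(*q),.054)
```

```text
mat [0.5507 0.0376]
mat s [0.5498 0.0399]
dial t [0.4741 0.2511]
dial s [0.4746 0.2511]
box [0.531  0.2682]
box [0.4891 0.1869]
box [0.4551 0.3065]
wing t [0.4539 0.2539]
wing t [0.5019 0.2244]
wing s [0.4874 0.2433]
wing s [0.4495 0.2684]
rack t [ 0.5891 -0.3494]
rack t [ 0.4764 -0.4034]
rack t [ 0.5249 -0.2157]
rack s [ 0.5856 -0.3472]
rack s [ 0.4754 -0.4029]
rack s [ 0.4011 -0.2414]
case t [ 0.5091 -0.2518]
case t [ 0.5518 -0.3483]
case s [ 0.5511 -0.3427]
case s [ 0.5052 -0.2463]
mini t [ 0.463  -0.2949]
mini t [ 0.4865 -0.3543]
```

```bash
cat >> h.py <<'E'
def pose():
    o=bot.get_obs(); m=R.from_quat(o['tool_rot']).as_matrix(); return np.array(o['eef_pos']),np.degrees(np.arctan2(m[1,0],m[0,0])),o
def route(pos,dyaw,n=None,start=None):
    """list moves (dx,dy,dz,twist) for n calls to reach pos with total yaw change dyaw (deg, ccw+)"""
    p,y=start if start else pose()[:2]; pos=np.array(pos,float)
    n=n or int(np.ceil(max(abs(dyaw)/35,np.linalg.norm(pos-p)/.18)))
    y1=y+dyaw
    for k in range(n,0,-1):
        w=(pos-p)/k; tw=round(-(y1-y)/k,1); c,s=np.cos(np.radians(y)),np.sin(np.radians(y))
        d=np.round(1e3*np.array([w@[c,s,0],w@[s,-c,0],-w[2]]),0); print(*d,tw)
        p=p+(d[0]*np.array([c,s,0])+d[1]*np.array([s,-c,0])-d[2]*np.array([0,0,1]))/1e3; y-=tw
    print('end',p.round(3),round(y,1)); return p,y
def st():
    p,y,o=pose(); print('t',round(o['clock'],2),p.round(4),'yaw',round(y,1),'q',np.degrees(o['joint_pos']).round(0),'F',np.round(o['ft_force'],1),'T',np.round(o['ft_torque'],2),'w',round(o['grip_width'],4),'g',np.round(o['grasp_force'],1))
E
python3 - <<'E'
from h import *
route([.474,.2505,.17],304)
E
```

```text
59.0 -60.0 4.0 -33.8
83.0 -17.0 5.0 -33.8
78.0 32.0 4.0 -33.8
47.0 70.0 5.0 -33.8
0.0 85.0 4.0 -33.8
-47.0 71.0 5.0 -33.8
-78.0 33.0 4.0 -33.7
-83.0 -16.0 5.0 -33.8
-59.0 -60.0 4.0 -33.7
end [0.474 0.25  0.17 ] 327.3
```

Call:
carry_out --plan '[{"dx": 59, "dy": -60, "dz": 4, "twist": -33.8, "fingers": -1}, {"dx": 59, "dy": -60, "dz": 4, "twist": -33.8, "fingers": -1}, {"dx": 59, "dy": -60, "dz": 4, "twist": -33.8, "fingers": -1}, {"dx": 59, "dy": -60, "dz": 4, "twist": -33.8, "fingers": -1}, {"dx": 59, "dy": -60, "dz": 4, "twist": -33.8, "fingers": -1}]'

```text
clock: 0.52
eef_pos: [0.2285, -0.3796, 0.2067]
tool_rot: [0.877, 0.481, -0.0, -0.0]
ft_force: [-0.1, 0.2, 0.4]
grip_width: 0.0855
grasp_force: 0.0
```

```bash
python3 -c "
from h import *
st()"
```

```text
t 0.52 [ 0.2285 -0.3796  0.2067] yaw 57.5 q [-59.   7.  -8.  74.  -0.  64.] F [-0.1  0.2  0.4] T [-0.05 -0.05  0.02] w 0.0855 g 0.0
```

Call:
carry_out --plan '[{"dx": 83, "dy": -17, "dz": 5, "twist": -33.8, "fingers": -1}, {"dx": 83, "dy": -17, "dz": 5, "twist": -33.8, "fingers": -1}, {"dx": 83, "dy": -17, "dz": 5, "twist": -33.8, "fingers": -1}, {"dx": 83, "dy": -17, "dz": 5, "twist": -33.8, "fingers": -1}, {"dx": 83, "dy": -17, "dz": 5, "twist": -33.8, "fingers": -1}]'

```text
clock: 0.93
eef_pos: [0.2592, -0.3007, 0.2017]
tool_rot: [0.699, 0.715, 0.0, -0.0]
ft_force: [0.5, 0.2, -0.8]
grip_width: 0.0855
grasp_force: 0.0
```

Call:
carry_out --plan '[{"dx": 78, "dy": 32, "dz": 4, "twist": -33.8, "fingers": -1}, {"dx": 78, "dy": 32, "dz": 4, "twist": -33.8, "fingers": -1}, {"dx": 78, "dy": 32, "dz": 4, "twist": -33.8, "fingers": -1}, {"dx": 78, "dy": 32, "dz": 4, "twist": -33.8, "fingers": -1}, {"dx": 78, "dy": 32, "dz": 4, "twist": -33.8, "fingers": -1}]'

```text
clock: 1.35
eef_pos: [0.29, -0.2221, 0.1977]
tool_rot: [0.46, 0.888, 0.0, -0.0]
ft_force: [-0.1, 0.2, -0.3]
grip_width: 0.0854
grasp_force: 0.0
```

Call:
carry_out --plan '[{"dx": 47, "dy": 70, "dz": 5, "twist": -33.8, "fingers": -1}, {"dx": 47, "dy": 70, "dz": 5, "twist": -33.8, "fingers": -1}, {"dx": 47, "dy": 70, "dz": 5, "twist": -33.8, "fingers": -1}, {"dx": 47, "dy": 70, "dz": 5, "twist": -33.8, "fingers": -1}, {"dx": 47, "dy": 70, "dz": 5, "twist": -33.8, "fingers": -1}]'

```text
clock: 1.77
eef_pos: [0.3206, -0.1436, 0.1927]
tool_rot: [0.182, 0.983, 0.0, -0.0]
ft_force: [-0.1, -0.2, 0.4]
grip_width: 0.085
grasp_force: 0.0
```

Call:
carry_out --plan '[{"dx": 0, "dy": 85, "dz": 4, "twist": -33.8, "fingers": -1}, {"dx": 0, "dy": 85, "dz": 4, "twist": -33.8, "fingers": -1}, {"dx": 0, "dy": 85, "dz": 4, "twist": -33.8, "fingers": -1}, {"dx": 0, "dy": 85, "dz": 4, "twist": -33.8, "fingers": -1}, {"dx": 0, "dy": 85, "dz": 4, "twist": -33.8, "fingers": -1}]'

```text
clock: 2.18
eef_pos: [0.3516, -0.0645, 0.1886]
tool_rot: [-0.112, 0.994, 0.0, -0.001]
ft_force: [-0.1, -0.3, -0.4]
grip_width: 0.0853
grasp_force: 0.0
```

```bash
python3 -c "
from h import *
st()
p,y,_=pose()
route([.474,.2505,.17],327-y)"
```

```text
t 2.18 [ 0.3516 -0.0645  0.1886] yaw -167.2 q [-10.  -2. -21.  71.  -0. -23.] F [-0.1 -0.3 -0.4] T [ 0.03  0.06 -0.04] w 0.0853 g 0.0
-13.0 19.0 1.0 -32.9
-21.0 9.0 1.0 -32.9
-22.0 -4.0 1.0 -33.0
-16.0 -15.0 1.0 -32.9
-6.0 -22.0 1.0 -33.0
7.0 -21.0 1.0 -32.9
18.0 -14.0 1.0 -33.0
22.0 -2.0 1.0 -32.9
20.0 10.0 2.0 -33.0
11.0 20.0 1.0 -32.9
-1.0 23.0 2.0 -33.0
-13.0 18.0 1.0 -32.9
-21.0 8.0 2.0 -33.0
-22.0 -5.0 1.0 -32.9
-15.0 -16.0 2.0 -33.0
end [0.474 0.25  0.17 ] 327.0
```

Call:
carry_out --plan '[{"dx": -47, "dy": 71, "dz": 5, "twist": -33.8, "fingers": -1}, {"dx": -47, "dy": 71, "dz": 5, "twist": -33.8, "fingers": -1}, {"dx": -47, "dy": 71, "dz": 5, "twist": -33.8, "fingers": -1}, {"dx": -47, "dy": 71, "dz": 5, "twist": -33.8, "fingers": -1}, {"dx": -47, "dy": 71, "dz": 5, "twist": -33.8, "fingers": -1}]'

```text
clock: 2.6
eef_pos: [0.3822, 0.0147, 0.1835]
tool_rot: [-0.395, 0.918, 0.0, -0.001]
ft_force: [0.2, 0.8, 0.1]
grip_width: 0.0855
grasp_force: 0.0
```

Call:
carry_out --plan '[{"dx": -78, "dy": 33, "dz": 4, "twist": -33.7, "fingers": -1}, {"dx": -78, "dy": 33, "dz": 4, "twist": -33.7, "fingers": -1}, {"dx": -78, "dy": 33, "dz": 4, "twist": -33.7, "fingers": -1}, {"dx": -78, "dy": 33, "dz": 4, "twist": -33.7, "fingers": -1}, {"dx": -78, "dy": 33, "dz": 4, "twist": -33.7, "fingers": -1}]'

```text
clock: 3.02
eef_pos: [0.4125, 0.0936, 0.1793]
tool_rot: [-0.644, 0.765, 0.0, -0.001]
ft_force: [-0.9, 0.3, 0.4]
grip_width: 0.0855
grasp_force: 0.0
```

Call:
carry_out --plan '[{"dx": -83, "dy": -16, "dz": 5, "twist": -33.8, "fingers": -1}, {"dx": -83, "dy": -16, "dz": 5, "twist": -33.8, "fingers": -1}, {"dx": -83, "dy": -16, "dz": 5, "twist": -33.8, "fingers": -1}, {"dx": -83, "dy": -16, "dz": 5, "twist": -33.8, "fingers": -1}, {"dx": -83, "dy": -16, "dz": 5, "twist": -33.8, "fingers": -1}]'

```text
clock: 3.43
eef_pos: [0.4429, 0.1723, 0.1741]
tool_rot: [0.839, -0.544, -0.001, 0.001]
ft_force: [0.1, -0.7, 0.5]
grip_width: 0.0852
grasp_force: 0.0
```

Call:
carry_out --plan '[{"dx": -59, "dy": -60, "dz": 4, "twist": -33.7, "fingers": -1}, {"dx": -59, "dy": -60, "dz": 4, "twist": -33.7, "fingers": -1}, {"dx": -59, "dy": -60, "dz": 4, "twist": -33.7, "fingers": -1}, {"dx": -59, "dy": -60, "dz": 4, "twist": -33.7, "fingers": -1}, {"dx": -59, "dy": -60, "dz": 4, "twist": -33.7, "fingers": -1}]'

```text
clock: 3.85
eef_pos: [0.4742, 0.2503, 0.1698]
tool_rot: [0.961, -0.278, -0.001, 0.001]
ft_force: [0.1, 0.4, 0.2]
grip_width: 0.0858
grasp_force: 0.0
```

```bash
python3 -c "
from h import *
st()
route([.474,.2505,.072],0)
s=snap('side','s1.png');t=snap('top','t1.png')
f=lambda c,p:[int(x) for x in proj(c,p)]
a=s['image'];u,v=f(s,[.474,.25,.1]);b=t['image'];x,y=f(t,[.474,.25,.1])
im=np.hstack([a[v-60:v+60,u-70:u+70],b[y-60:y+60,x-70:x+70]])
cv2.imwrite('pics/key1.png',cv2.resize(im[:,:,::-1],None,fx=2.8,fy=2.8))
"
```

```text
t 3.85 [0.4742 0.2503 0.1698] yaw -32.3 q [  28.   19.    1.   72.   -0. -120.] F [0.1 0.4 0.2] T [ 0.05  0.03 -0.  ] w 0.0858 g 0.0
-0.0 -0.0 98.0 -0.0
end [0.474 0.25  0.072] -32.3
```

View pics/key1.png

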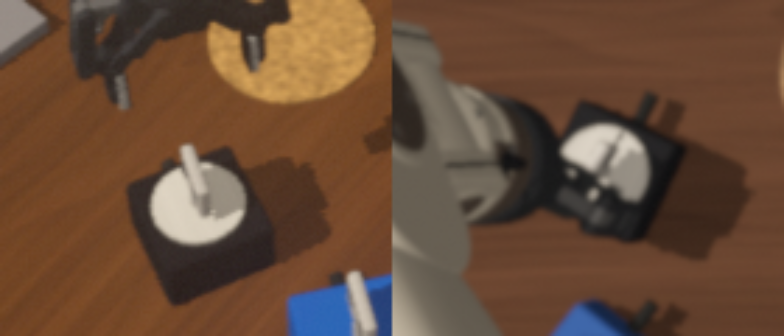

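The open fingers (side crop, about (120,95) and (255,60)) straddle the wing line above the black timer. Next I descend and close.

Call:
carry_out --plan '[{"dx": 0, "dy": 0, "dz": 40, "twist": 0, "fingers": -1}, {"dx": 0, "dy": 0, "dz": 70, "twist": 0, "fingers": -0.6}, {"dx": 0, "dy": 0, "dz": 98, "twist": 0, "fingers": -0.4}, {"dx": 0, "dy": 0, "dz": 98, "twist": 0, "fingers": 0}, {"dx": 0, "dy": 0, "dz": 98, "twist": 0, "fingers": 1}]'

```text
clock: 4.37
eef_pos: [0.4731, 0.2487, 0.0718]
tool_rot: [0.959, -0.282, -0.002, 0.002]
ft_force: [0.1, 0.3, 0.0]
grip_width: 0.0385
grasp_force: 0.0
```

Call:
carry_out --plan '[{"dx": 0, "dy": 0, "dz": 0, "twist": 0, "fingers": 1}, {"dx": 0, "dy": 0, "dz": 0, "twist": 0, "fingers": 1}, {"dx": 0, "dy": 0, "dz": 0, "twist": 0, "fingers": 1}, {"dx": 0, "dy": 0, "dz": 0, "twist": 0, "fingers": 1}, {"dx": 0, "dy": 0, "dz": 0, "twist": 0, "fingers": 1}]'

```text
clock: 4.78
eef_pos: [0.4767, 0.251, 0.0755]
tool_rot: [0.96, -0.281, 0.002, -0.002]
ft_force: [0.6, 0.3, 6.3]
grip_width: 0.0078
grasp_force: 60.4
```

```bash
python3 -c "
from h import *
st()"
```

```text
t 4.78 [0.4767 0.251  0.0755] yaw -32.7 q [  28.   23.   -7.   59.    0. -120.] F [0.6 0.3 6.3] T [ 0.3  -0.09 -0.02] w 0.0078 g 60.4
```

Call:
carry_out --plan '[{"dx": 0, "dy": 0, "dz": -3, "twist": 7, "fingers": 1}, {"dx": 0, "dy": 0, "dz": -3, "twist": 14, "fingers": 1}, {"dx": 0, "dy": 0, "dz": -3, "twist": 21, "fingers": 1}, {"dx": 0, "dy": 0, "dz": -3, "twist": 28, "fingers": 1}, {"dx": 0, "dy": 0, "dz": -3, "twist": 35, "fingers": 1}]'

```text
clock: 5.2
eef_pos: [0.4757, 0.2503, 0.0757]
tool_rot: [0.829, -0.559, 0.001, -0.001]
ft_force: [3.9, 2.8, -7.0]
grip_width: 0.0077
grasp_force: 60.7
```

```bash
python3 -c "
from h import *
st()"
```

```text
t 5.2 [0.4757 0.2503 0.0757] yaw -68.0 q [ 28.  23.  -7.  59.  -0. -84.] F [ 3.9  2.8 -7. ] T [ 0.52 -0.85  0.08] w 0.0077 g 60.7
```

Call:
carry_out --plan '[{"dx": 0, "dy": 0, "dz": 1, "twist": 7, "fingers": 1}, {"dx": 0, "dy": 0, "dz": 1, "twist": 14, "fingers": 1}, {"dx": 0, "dy": 0, "dz": 1, "twist": 21, "fingers": 1}, {"dx": 0, "dy": 0, "dz": 1, "twist": 28, "fingers": 1}, {"dx": 0, "dy": 0, "dz": 1, "twist": 35, "fingers": 1}]'

```text
clock: 5.62
eef_pos: [0.4748, 0.2502, 0.0756]
tool_rot: [-0.622, 0.783, 0.0, 0.001]
ft_force: [-0.5, 0.5, 0.8]
grip_width: 0.0073
grasp_force: 61.5
```

Call:
carry_out --plan '[{"dx": 0, "dy": 0, "dz": 0, "twist": 7, "fingers": 1}, {"dx": 0, "dy": 0, "dz": 0, "twist": 14, "fingers": 1}, {"dx": 0, "dy": 0, "dz": 0, "twist": 21, "fingers": 1}, {"dx": 0, "dy": 0, "dz": 0, "twist": 28, "fingers": 1}, {"dx": 0, "dy": 0, "dz": 0, "twist": 35, "fingers": 1}]'

```text
clock: 6.03
eef_pos: [0.4739, 0.2507, 0.0756]
tool_rot: [-0.358, 0.934, 0.001, -0.0]
ft_force: [-1.9, 3.9, 0.7]
grip_width: 0.0074
grasp_force: 61.6
```

```bash
python3 -c "
from h import *
st()"
```

```text
t 6.03 [0.4739 0.2507 0.0756] yaw -138.0 q [ 28.  23.  -7.  59.   0. -14.] F [-1.9  3.9  0.7] T [0.67 0.49 0.05] w 0.0074 g 61.6
```

Call:
carry_out --plan '[{"dx": 0, "dy": 0, "dz": 0, "twist": 6, "fingers": 1}, {"dx": 0, "dy": 0, "dz": 0, "twist": 12, "fingers": 1}, {"dx": 0, "dy": 0, "dz": 0, "twist": 18, "fingers": 1}, {"dx": 0, "dy": 0, "dz": 0, "twist": 24, "fingers": 1}, {"dx": 0, "dy": 0, "dz": 0, "twist": 30, "fingers": 1}]'

```text
clock: 6.45
eef_pos: [0.4735, 0.2515, 0.0756]
tool_rot: [-0.105, 0.994, 0.002, -0.001]
ft_force: [-3.3, 4.9, 0.9]
grip_width: 0.0075
grasp_force: 61.6
```

```bash
python3 -c "
from h import *
st()"
```

```text
t 6.45 [0.4735 0.2515 0.0756] yaw -167.9 q [28. 23. -7. 59.  0. 16.] F [-3.3  4.9  0.9] T [1.08 0.63 0.05] w 0.0075 g 61.6
```

Call:
carry_out --plan '[{"dx": 0, "dy": 0, "dz": 0, "twist": 3, "fingers": 1}, {"dx": 0, "dy": 0, "dz": 0, "twist": 6, "fingers": 1}, {"dx": 0, "dy": 0, "dz": 0, "twist": 9, "fingers": 1}, {"dx": 0, "dy": 0, "dz": 0, "twist": 12, "fingers": 1}, {"dx": 0, "dy": 0, "dz": 0, "twist": 15, "fingers": 1}]'

```text
clock: 6.87
eef_pos: [0.4735, 0.2519, 0.0756]
tool_rot: [0.024, 1.0, 0.002, -0.001]
ft_force: [-3.7, 6.4, 0.4]
grip_width: 0.0075
grasp_force: 61.6
```

```bash
python3 -c "
from h import *
st()"
```

```text
t 6.87 [0.4735 0.2519 0.0756] yaw 177.3 q [28. 23. -7. 59.  0. 31.] F [-3.7  6.4  0.4] T [1.23 0.67 0.08] w 0.0075 g 61.6
```

Call:
carry_out --plan '[{"dx": 0, "dy": 0, "dz": 0, "twist": 2, "fingers": 1}, {"dx": 0, "dy": 0, "dz": 0, "twist": 4, "fingers": 1}, {"dx": 0, "dy": 0, "dz": 0, "twist": 6, "fingers": 1}, {"dx": 0, "dy": 0, "dz": 0, "twist": 8, "fingers": 1}, {"dx": 0, "dy": 0, "dz": 0, "twist": 8, "fingers": 1}]'

```text
clock: 7.28
eef_pos: [0.4735, 0.2521, 0.0756]
tool_rot: [0.092, 0.996, 0.002, -0.001]
ft_force: [-2.5, 5.5, 1.2]
grip_width: 0.0081
grasp_force: 62.8
```

```bash
python3 -c "
from h import *
st()"
```

```text
t 7.28 [0.4735 0.2521 0.0756] yaw 169.5 q [28. 23. -7. 59.  0. 38.] F [-2.5  5.5  1.2] T [1.21 0.67 0.77] w 0.0081 g 62.8
```

Call:
carry_out --plan '[{"dx": 0, "dy": 0, "dz": 0, "twist": -2, "fingers": 1}, {"dx": 0, "dy": 0, "dz": 0, "twist": -2, "fingers": 0}, {"dx": 0, "dy": 0, "dz": 0, "twist": -2, "fingers": -0.5}, {"dx": 0, "dy": 0, "dz": 0, "twist": -2, "fingers": -0.5}, {"dx": 0, "dy": 0, "dz": -30, "twist": -2, "fingers": -0.5}]'

```text
clock: 7.7
eef_pos: [0.4708, 0.2472, 0.1001]
tool_rot: [0.076, 0.997, -0.003, -0.005]
ft_force: [-0.5, 0.0, -0.8]
grip_width: 0.0557
grasp_force: 0.0
```

Call:
carry_out --plan '[{"dx": 0, "dy": 0, "dz": -40, "twist": 0, "fingers": -0.5}, {"dx": 0, "dy": 0, "dz": -80, "twist": 0, "fingers": -0.5}, {"dx": 0, "dy": 0, "dz": -80, "twist": 0, "fingers": -0.5}, {"dx": 0, "dy": 0, "dz": -80, "twist": 0, "fingers": -0.5}, {"dx": 0, "dy": 0, "dz": -80, "twist": 0, "fingers": -0.5}]'

```text
clock: 8.12
eef_pos: [0.4747, 0.2493, 0.1851]
tool_rot: [0.076, 0.997, -0.0, 0.0]
ft_force: [-0.1, 0.9, -0.7]
grip_width: 0.0636
grasp_force: 0.0
```

```bash
python3 -c "
from h import *
st()
p,y,_=pose()
route([.529,-.297,.15],115.6-y,4)"
```

```text
t 8.12 [0.4747 0.2493 0.1851] yaw 171.3 q [28. 19.  3. 74. -0. 36.] F [-0.1  0.9 -0.7] T [-0.01 -0.01 -0.  ] w 0.0636 g 0.0
-34.0 -133.0 9.0 13.9
-65.0 -121.0 9.0 13.9
-92.0 -102.0 9.0 13.9
-114.0 -76.0 8.0 14.0
end [ 0.529 -0.297  0.15 ] 115.6
```

Call:
carry_out --plan '[{"dx": -34, "dy": -133, "dz": 9, "twist": 13.9, "fingers": 0}, {"dx": -34, "dy": -133, "dz": 9, "twist": 13.9, "fingers": 0}, {"dx": -34, "dy": -133, "dz": 9, "twist": 13.9, "fingers": 0}, {"dx": -34, "dy": -133, "dz": 9, "twist": 13.9, "fingers": 0}, {"dx": -34, "dy": -133, "dz": 9, "twist": 13.9, "fingers": 0}]'

```text
clock: 8.53
eef_pos: [0.4867, 0.1096, 0.1739]
tool_rot: [0.198, 0.98, -0.001, -0.002]
ft_force: [-0.6, -0.0, -0.1]
grip_width: 0.0428
grasp_force: 0.0
```

Call:
carry_out --plan '[{"dx": -65, "dy": -121, "dz": 9, "twist": 13.9, "fingers": 0}, {"dx": -65, "dy": -121, "dz": 9, "twist": 13.9, "fingers": 0}, {"dx": -65, "dy": -121, "dz": 9, "twist": 13.9, "fingers": 0}, {"dx": -65, "dy": -121, "dz": 9, "twist": 13.9, "fingers": 0}, {"dx": -65, "dy": -121, "dz": 9, "twist": 13.9, "fingers": 0}]'

```text
clock: 8.95
eef_pos: [0.5012, -0.0255, 0.1656]
tool_rot: [0.315, 0.949, -0.0, -0.001]
ft_force: [0.4, 0.5, -0.5]
grip_width: 0.043
grasp_force: 0.0
```

Call:
carry_out --plan '[{"dx": -92, "dy": -102, "dz": 9, "twist": 13.9, "fingers": 0}, {"dx": -92, "dy": -102, "dz": 9, "twist": 13.9, "fingers": 0}, {"dx": -92, "dy": -102, "dz": 9, "twist": 13.9, "fingers": 0}, {"dx": -92, "dy": -102, "dz": 9, "twist": 13.9, "fingers": 0}, {"dx": -92, "dy": -102, "dz": 9, "twist": 13.9, "fingers": 0}]'

```text
clock: 9.37
eef_pos: [0.5152, -0.1614, 0.1568]
tool_rot: [0.427, 0.904, 0.0, -0.001]
ft_force: [0.3, 1.1, 0.3]
grip_width: 0.0425
grasp_force: 0.0
```

Call:
carry_out --plan '[{"dx": -114, "dy": -76, "dz": 8, "twist": 14, "fingers": 0}, {"dx": -114, "dy": -76, "dz": 8, "twist": 14, "fingers": 0}, {"dx": -114, "dy": -76, "dz": 8, "twist": 14, "fingers": 0}, {"dx": -114, "dy": -76, "dz": 8, "twist": 14, "fingers": 0}, {"dx": -114, "dy": -76, "dz": 8, "twist": 14, "fingers": 0}]'

```text
clock: 9.78
eef_pos: [0.5296, -0.2971, 0.1488]
tool_rot: [0.533, 0.846, 0.0, -0.001]
ft_force: [0.4, 0.5, -1.1]
grip_width: 0.0428
grasp_force: 0.0
```

```bash
python3 -c "
from h import *
st()
route([.529,-.297,.045],0,1)
s=snap('side','s2.png');t=snap('top','t2.png')
f=lambda c,p:[int(x) for x in proj(c,p)]
a=s['image'];u,v=f(s,[.52,-.30,.1]);b=t['image'];x,y=f(t,[.474,.25,.06])
im=np.hstack([a[v-60:v+60,u-70:u+70],b[y-60:y+60,x-70:x+70]])
cv2.imwrite('pics/case2.png',cv2.resize(im[:,:,::-1],None,fx=2.8,fy=2.8,interpolation=cv2.INTER_CUBIC))
"
```

```text
t 9.78 [ 0.5296 -0.2971  0.1488] yaw 115.5 q [-29.  28.  11.  74.   0.  35.] F [ 0.4  0.5 -1.1] T [0.04 0.02 0.02] w 0.0428 g 0.0
0.0 -1.0 104.0 -0.0
end [ 0.529 -0.298  0.045] 115.5
```

View pics/case2.png

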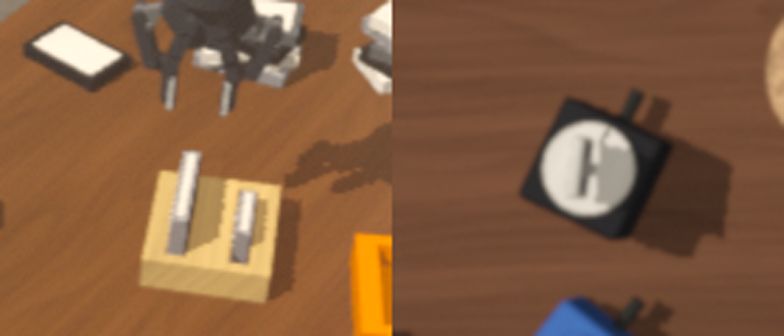

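The wing now stands at about yaw 170°, so the key is wound. The fingers (165,95)/(228,100) are centred over the full case in the far slot. Now I descend and grip.

Call:
carry_out --plan '[{"dx": 0, "dy": 0, "dz": 35, "twist": 0, "fingers": 0}, {"dx": 0, "dy": 0, "dz": 70, "twist": 0, "fingers": 0}, {"dx": 0, "dy": 0, "dz": 102, "twist": 0, "fingers": 0}, {"dx": 0, "dy": 0, "dz": 102, "twist": 0, "fingers": 0}, {"dx": 0, "dy": 0, "dz": 102, "twist": 0, "fingers": 0.5}]'

```text
clock: 10.3
eef_pos: [0.5278, -0.2931, 0.0468]
tool_rot: [0.531, 0.847, 0.0, -0.003]
ft_force: [-0.3, -0.1, -0.2]
grip_width: 0.0316
grasp_force: 0.0
```

Call:
carry_out --plan '[{"dx": 0, "dy": 0, "dz": 0, "twist": 0, "fingers": 1}, {"dx": 0, "dy": 0, "dz": 0, "twist": 0, "fingers": 1}, {"dx": 0, "dy": 0, "dz": 0, "twist": 0, "fingers": 1}, {"dx": 0, "dy": 0, "dz": 0, "twist": 0, "fingers": 1}, {"dx": 0, "dy": 0, "dz": 0, "twist": 0, "fingers": 1}]'

```text
clock: 10.72
eef_pos: [0.5309, -0.2971, 0.0506]
tool_rot: [0.533, 0.846, 0.001, 0.002]
ft_force: [-0.4, 1.8, 6.8]
grip_width: 0.0149
grasp_force: 60.2
```

```bash
python3 -c "
from h import *
st()"
```

```text
t 10.72 [ 0.5309 -0.2971  0.0506] yaw 115.6 q [-29.  32.   3.  61.   0.  35.] F [-0.4  1.8  6.8] T [ 0.31 -0.04  0.  ] w 0.0149 g 60.2
```

Call:
carry_out --plan '[{"dx": 0, "dy": 0, "dz": -10, "twist": 0, "fingers": 1}, {"dx": 0, "dy": 0, "dz": -30, "twist": 0, "fingers": 1}, {"dx": 0, "dy": 0, "dz": -55, "twist": 0, "fingers": 1}, {"dx": 0, "dy": 0, "dz": -85, "twist": 0, "fingers": 1}, {"dx": 0, "dy": 0, "dz": -115, "twist": 0, "fingers": 1}]'

```text
clock: 11.13
eef_pos: [0.5282, -0.2965, 0.1642]
tool_rot: [0.533, 0.846, -0.0, -0.001]
ft_force: [-0.3, -0.5, -0.5]
grip_width: 0.0149
grasp_force: 59.4
```

Call:
carry_out --plan '[{"dx": 0, "dy": 0, "dz": 0, "twist": 0, "fingers": 1}, {"dx": 0, "dy": 0, "dz": 0, "twist": 0, "fingers": 1}, {"dx": 0, "dy": 0, "dz": 0, "twist": 0, "fingers": 1}, {"dx": 0, "dy": 0, "dz": 0, "twist": 0, "fingers": 1}, {"dx": 0, "dy": 0, "dz": 0, "twist": 0, "fingers": 1}]'

```text
clock: 11.55
eef_pos: [0.528, -0.2961, 0.1612]
tool_rot: [0.533, 0.846, -0.0, -0.002]
ft_force: [-0.2, -0.1, -0.5]
grip_width: 0.0149
grasp_force: 59.4
```

```bash
python3 -c "
from h import *
st()
a=route([.43,-.08,.12],0,2)
route([.43,-.08,.046],0,1,a)
s=snap('side','s3.png')
f=lambda c,p:[int(x) for x in proj(c,p)]
a=s['image'];u,v=f(s,[.52,-.30,.15])
cv2.imwrite('pics/lift3.png',cv2.resize(a[v-60:v+70,u-80:u+80,::-1],None,fx=3,fy=3,interpolation=cv2.INTER_CUBIC))
"
```

```text
t 11.55 [ 0.528  -0.2961  0.1612] yaw 115.6 q [-29.  27.  12.  75.  -0.  35.] F [-0.2 -0.1 -0.5] T [0.02 0.   0.04] w 0.0149 g 59.4
119.0 3.0 21.0 -0.0
118.0 2.0 20.0 -0.0
end [ 0.43 -0.08  0.12] 115.6
0.0 0.0 74.0 -0.0
end [ 0.43  -0.08   0.046] 115.6
```

View pics/lift3.png

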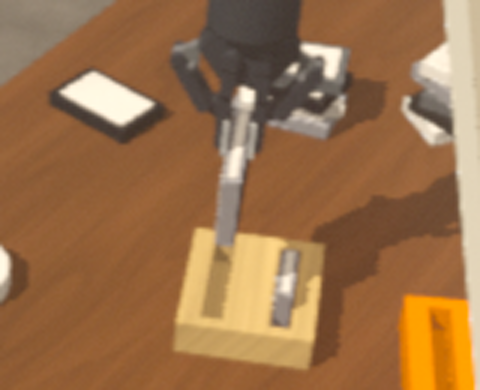

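The case hangs upright in the gripper clear of the rack, and the small case is still in its slot. Since the tool always points down, I'll stand the case on free desk, topple it label-up, and regrip it across its 70 mm height.

Call:
carry_out --plan '[{"dx": 24, "dy": 0, "dz": 4, "twist": 0, "fingers": 1}, {"dx": 48, "dy": 1, "dz": 8, "twist": 0, "fingers": 1}, {"dx": 72, "dy": 1, "dz": 12, "twist": 0, "fingers": 1}, {"dx": 96, "dy": 2, "dz": 16, "twist": 0, "fingers": 1}, {"dx": 119, "dy": 3, "dz": 21, "twist": 0, "fingers": 1}]'

```text
clock: 12.02
eef_pos: [0.4792, -0.1868, 0.141]
tool_rot: [0.533, 0.846, -0.0, -0.001]
ft_force: [0.5, 0.4, -0.6]
grip_width: 0.015
grasp_force: 59.4
```

Call:
carry_out --plan '[{"dx": 24, "dy": 0, "dz": 4, "twist": 0, "fingers": 1}, {"dx": 48, "dy": 1, "dz": 8, "twist": 0, "fingers": 1}, {"dx": 72, "dy": 1, "dz": 12, "twist": 0, "fingers": 1}, {"dx": 96, "dy": 2, "dz": 16, "twist": 0, "fingers": 1}, {"dx": 118, "dy": 2, "dz": 20, "twist": 0, "fingers": 1}]'

```text
clock: 12.43
eef_pos: [0.4299, -0.0795, 0.1211]
tool_rot: [0.533, 0.846, -0.0, -0.001]
ft_force: [0.4, 0.8, -0.5]
grip_width: 0.0146
grasp_force: 59.4
```

Call:
carry_out --plan '[{"dx": 0, "dy": 0, "dz": 20, "twist": 0, "fingers": 1}, {"dx": 0, "dy": 0, "dz": 40, "twist": 0, "fingers": 1}, {"dx": 0, "dy": 0, "dz": 55, "twist": 0, "fingers": 1}, {"dx": 0, "dy": 0, "dz": 64, "twist": 0, "fingers": 1}, {"dx": 0, "dy": 0, "dz": 68, "twist": 0, "fingers": 1}]'

```text
clock: 12.85
eef_pos: [0.4296, -0.0804, 0.0523]
tool_rot: [0.533, 0.846, -0.001, -0.002]
ft_force: [-0.1, 0.3, -0.5]
grip_width: 0.0148
grasp_force: 59.4
```

Call:
carry_out --plan '[{"dx": 0, "dy": 0, "dz": 2, "twist": 0, "fingers": 1}, {"dx": 0, "dy": 0, "dz": 4, "twist": 0, "fingers": 1}, {"dx": 0, "dy": 0, "dz": 6, "twist": 0, "fingers": 1}, {"dx": 0, "dy": 0, "dz": 7, "twist": 0, "fingers": 1}, {"dx": 0, "dy": 0, "dz": 7, "twist": 0, "fingers": 1}]'

```text
clock: 13.27
eef_pos: [0.4315, -0.0809, 0.0473]
tool_rot: [0.533, 0.846, 0.0, 0.0]
ft_force: [-0.3, 0.1, -0.9]
grip_width: 0.0149
grasp_force: 59.4
```

```bash
python3 -c "
from h import *
st()"
```

```text
t 13.27 [ 0.4315 -0.0809  0.0473] yaw 115.6 q [-11.  16. -24.  50.   0.  54.] F [-0.3  0.1 -0.9] T [ 0.02  0.   -0.05] w 0.0149 g 59.4
```

Call:
carry_out --plan '[{"dx": 0, "dy": 0, "dz": 1, "twist": 0, "fingers": 1}, {"dx": 0, "dy": 0, "dz": 2, "twist": 0, "fingers": 1}, {"dx": 0, "dy": 0, "dz": 3, "twist": 0, "fingers": 1}, {"dx": 0, "dy": 0, "dz": 4, "twist": 0, "fingers": 1}, {"dx": 0, "dy": 0, "dz": 4, "twist": 0, "fingers": 1}]'

```text
clock: 13.68
eef_pos: [0.431, -0.0807, 0.0428]
tool_rot: [0.533, 0.846, -0.0, -0.0]
ft_force: [0.2, 0.0, -2.1]
grip_width: 0.0148
grasp_force: 59.4
```

Call:
carry_out --plan '[{"dx": 0, "dy": 0, "dz": 1, "twist": 0, "fingers": 1}, {"dx": 0, "dy": 0, "dz": 1, "twist": 0, "fingers": 1}, {"dx": 0, "dy": 0, "dz": 2, "twist": 0, "fingers": 1}, {"dx": 0, "dy": 0, "dz": 2, "twist": 0, "fingers": 1}, {"dx": 0, "dy": 0, "dz": 2, "twist": 0, "fingers": 1}]'

```text
clock: 14.1
eef_pos: [0.4314, -0.0805, 0.0425]
tool_rot: [0.533, 0.846, 0.0, 0.0]
ft_force: [-4.5, 1.6, 12.3]
grip_width: 0.0149
grasp_force: 60.9
```

Call:
carry_out --plan '[{"dx": 0, "dy": 0, "dz": -2, "twist": 0, "fingers": 1}, {"dx": 0, "dy": 0, "dz": -2, "twist": 0, "fingers": 1}, {"dx": 0, "dy": 0, "dz": -2, "twist": 0, "fingers": 0.3}, {"dx": 0, "dy": 0, "dz": -2, "twist": 0, "fingers": 0}, {"dx": 0, "dy": 0, "dz": -2, "twist": 0, "fingers": 0}]'

```text
clock: 14.52
eef_pos: [0.4312, -0.0807, 0.0428]
tool_rot: [0.533, 0.846, -0.0, -0.0]
ft_force: [-1.0, -1.0, -0.5]
grip_width: 0.0425
grasp_force: 0.0
```

Call:
carry_out --plan '[{"dx": 0, "dy": 0, "dz": 0, "twist": 0, "fingers": 0}, {"dx": 0, "dy": 0, "dz": 0, "twist": 0, "fingers": 0}, {"dx": 0, "dy": 0, "dz": -20, "twist": 0, "fingers": 0}, {"dx": 0, "dy": 0, "dz": -55, "twist": 0, "fingers": 0}, {"dx": 0, "dy": 0, "dz": -80, "twist": 0, "fingers": 0}]'

```text
clock: 14.93
eef_pos: [0.4309, -0.0807, 0.1243]
tool_rot: [0.533, 0.846, -0.0, -0.0]
ft_force: [0.8, -0.6, 0.2]
grip_width: 0.043
grasp_force: 0.0
```

Call:
carry_out --plan '[{"dx": 0, "dy": 15, "dz": 0, "twist": 0, "fingers": 1}, {"dx": 0, "dy": 40, "dz": 0, "twist": 0, "fingers": 1}, {"dx": 0, "dy": 60, "dz": 0, "twist": 0, "fingers": 1}, {"dx": 0, "dy": 60, "dz": 0, "twist": 0, "fingers": 1}, {"dx": 0, "dy": 60, "dz": 0, "twist": 0, "fingers": 1}]'

```text
clock: 15.35
eef_pos: [0.4856, -0.0544, 0.1227]
tool_rot: [0.532, 0.847, -0.0, -0.0]
ft_force: [-1.1, 0.7, 0.0]
grip_width: 0.0001
grasp_force: 0.0
```

```bash
python3 -c "
from h import *
st()
s=snap('side','s4.png')
f=lambda c,p:[int(x) for x in proj(c,p)]
a=s['image'];u,v=f(s,[.44,-.08,.06])
print(f(s,[.431,-.0805,.07]),u,v)
cv2.imwrite('pics/stand4.png',cv2.resize(a[v-70:v+60,u-80:u+80,::-1],None,fx=3,fy=3,interpolation=cv2.INTER_CUBIC))
"
```

```text
t 15.35 [ 0.4856 -0.0544  0.1227] yaw 115.7 q [ -6.  16. -11.  64.  -0.  58.] F [-1.1  0.7  0. ] T [-0.03  0.07 -0.03] w 0.0001 g 0.0
[377, 244] 374 246
```

View pics/stand4.png

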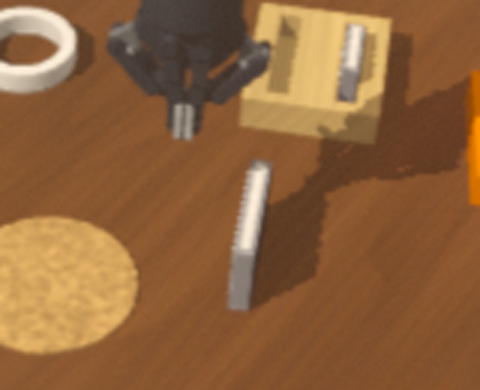

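The case stands freely on the desk, at (250,235) in the crop, with its label face towards the closed fingers. I'll push it over towards the robot.

Call:
carry_out --plan '[{"dx": 0, "dy": 0, "dz": 35, "twist": 0, "fingers": 1}, {"dx": 0, "dy": 0, "dz": 66, "twist": 0, "fingers": 1}, {"dx": 0, "dy": -10, "dz": 66, "twist": 0, "fingers": 1}, {"dx": 0, "dy": -20, "dz": 66, "twist": 0, "fingers": 1}, {"dx": 0, "dy": -30, "dz": 66, "twist": 0, "fingers": 1}]'

```text
clock: 15.82
eef_pos: [0.4569, -0.0684, 0.0578]
tool_rot: [0.533, 0.846, -0.0, -0.0]
ft_force: [0.5, 0.3, 0.2]
grip_width: -0.0001
grasp_force: 0.0
```

Call:
carry_out --plan '[{"dx": 0, "dy": -8, "dz": 0, "twist": 0, "fingers": 1}, {"dx": 0, "dy": -16, "dz": 0, "twist": 0, "fingers": 1}, {"dx": 0, "dy": -24, "dz": 0, "twist": 0, "fingers": 1}, {"dx": 0, "dy": -32, "dz": 0, "twist": 0, "fingers": 1}, {"dx": 0, "dy": -40, "dz": 0, "twist": 0, "fingers": 1}]'

```text
clock: 16.23
eef_pos: [0.4219, -0.0855, 0.0577]
tool_rot: [0.533, 0.846, 0.0, 0.001]
ft_force: [0.2, -0.5, -0.6]
grip_width: -0.0002
grasp_force: 0.0
```

Call:
carry_out --plan '[{"dx": 0, "dy": 0, "dz": -40, "twist": 0, "fingers": 1}, {"dx": 0, "dy": 20, "dz": -80, "twist": 0, "fingers": 1}, {"dx": 0, "dy": 60, "dz": -90, "twist": 0, "fingers": 1}, {"dx": 0, "dy": 100, "dz": -90, "twist": 0, "fingers": 1}, {"dx": 0, "dy": 120, "dz": -90, "twist": 0, "fingers": -1}]'

```text
clock: 16.65
eef_pos: [0.5353, -0.032, 0.1494]
tool_rot: [0.532, 0.847, 0.002, 0.003]
ft_force: [-0.4, -1.3, -0.3]
grip_width: 0.0108
grasp_force: 0.0
```

```bash
python3 -c "
from h import *
import pickle
st()
s=snap('side','s5.png');t=snap('top','t5.png');pickle.dump((s,t),open('c5.pkl','wb'))
f=lambda c,p:[int(x) for x in proj(c,p)]
g=lambda c:(lambda u,v:(print(u,v),c['image'][v-60:v+60,u-66:u+67,::-1])[1])(*f(c,[.40,-.09,.01]))
cv2.imwrite('pics/fall5.png',cv2.resize(np.hstack([g(s),g(t)]),None,fx=3,fy=3,interpolation=cv2.INTER_CUBIC))
"
```

```text
t 16.65 [ 0.5353 -0.032   0.1494] yaw 115.7 q [-3. 19. -1. 69.  0. 61.] F [-0.4 -1.3 -0.3] T [-0.02 -0.01 -0.01] w 0.0108 g 0.0
388 264
361 294
```

View pics/fall5.png

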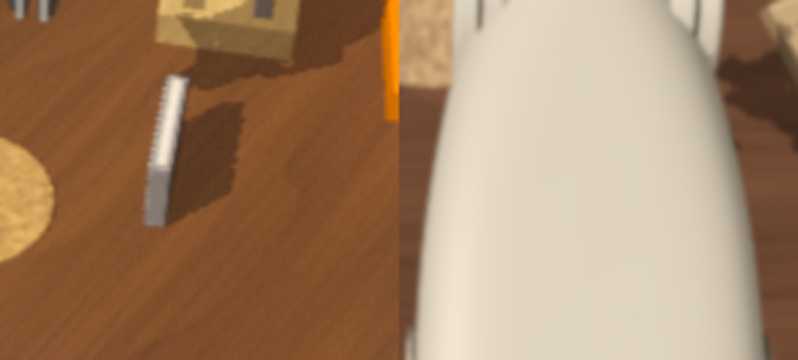

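The case is still upright where it stood, so it rocked back. I'll push again lower and further, and wait before lifting.

Call:
carry_out --plan '[{"dx": 0, "dy": -30, "dz": 10, "twist": 0, "fingers": 1}, {"dx": 0, "dy": -60, "dz": 40, "twist": 0, "fingers": 1}, {"dx": 0, "dy": -60, "dz": 75, "twist": 0, "fingers": 1}, {"dx": 0, "dy": -60, "dz": 104, "twist": 0, "fingers": 1}, {"dx": 0, "dy": -70, "dz": 104, "twist": 0, "fingers": 1}]'

```text
clock: 17.17
eef_pos: [0.4619, -0.0632, 0.0381]
tool_rot: [0.533, 0.846, -0.002, -0.005]
ft_force: [-0.9, 0.4, 0.8]
grip_width: -0.0
grasp_force: 0.0
```

Call:
carry_out --plan '[{"dx": 0, "dy": -10, "dz": 0, "twist": 0, "fingers": 1}, {"dx": 0, "dy": -20, "dz": 0, "twist": 0, "fingers": 1}, {"dx": 0, "dy": -30, "dz": 0, "twist": 0, "fingers": 1}, {"dx": 0, "dy": -40, "dz": 0, "twist": 0, "fingers": 1}, {"dx": 0, "dy": -48, "dz": 0, "twist": 0, "fingers": 1}]'

```text
clock: 17.58
eef_pos: [0.4242, -0.085, 0.0447]
tool_rot: [0.533, 0.846, 0.001, 0.002]
ft_force: [0.3, -0.1, -0.1]
grip_width: 0.0001
grasp_force: 0.0
```

```bash
python3 -c "
from h import *
st()
s=snap('side','s6.png')
cv2.imwrite('pics/push6.png',cv2.resize(s['image'][204:324,300:460,::-1],None,fx=4,fy=4,interpolation=cv2.INTER_CUBIC))
"
```

```text
t 17.58 [ 0.4242 -0.085   0.0447] yaw 115.6 q [-11.  15. -25.  49.  -0.  53.] F [ 0.3 -0.1 -0.1] T [ 0.01  0.06 -0.02] w 0.0001 g 0.0
```

View pics/push6.png

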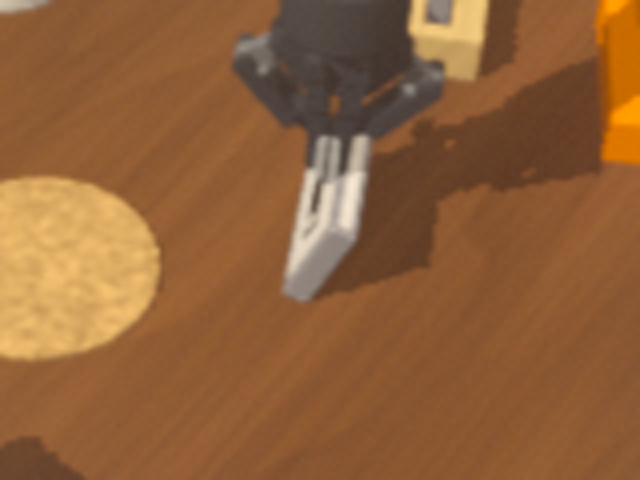

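The case is tilted about 25–30° with its label side against the fingers, (325,215) in the crop. I'll keep pushing.

Call:
carry_out --plan '[{"dx": 0, "dy": -7, "dz": 0, "twist": 0, "fingers": 1}, {"dx": 0, "dy": -14, "dz": 0, "twist": 0, "fingers": 1}, {"dx": 0, "dy": -21, "dz": 0, "twist": 0, "fingers": 1}, {"dx": 0, "dy": -28, "dz": 0, "twist": 0, "fingers": 1}, {"dx": 0, "dy": -35, "dz": 0, "twist": 0, "fingers": 1}]'

```text
clock: 18.05
eef_pos: [0.3917, -0.0995, 0.0429]
tool_rot: [0.533, 0.846, -0.0, -0.0]
ft_force: [0.3, 0.6, -0.3]
grip_width: -0.0001
grasp_force: 0.0
```

Call:
carry_out --plan '[{"dx": 0, "dy": 0, "dz": 0, "twist": 0, "fingers": 1}, {"dx": 0, "dy": 0, "dz": 0, "twist": 0, "fingers": 1}, {"dx": 0, "dy": 0, "dz": -30, "twist": 0, "fingers": 1}, {"dx": 0, "dy": 0, "dz": -60, "twist": 0, "fingers": 1}, {"dx": 0, "dy": 40, "dz": -90, "twist": 0, "fingers": 1}]'

```text
clock: 18.47
eef_pos: [0.418, -0.0857, 0.1287]
tool_rot: [0.534, 0.845, -0.002, -0.002]
ft_force: [0.0, 0.1, -0.6]
grip_width: 0.0002
grasp_force: 0.0
```

Call:
carry_out --plan '[{"dx": 0, "dy": 40, "dz": -30, "twist": 0, "fingers": -1}, {"dx": 0, "dy": 80, "dz": -30, "twist": 0, "fingers": -1}, {"dx": 0, "dy": 120, "dz": -30, "twist": 0, "fingers": -1}, {"dx": 0, "dy": 120, "dz": -30, "twist": 0, "fingers": -1}, {"dx": 0, "dy": 120, "dz": -30, "twist": 0, "fingers": -1}]'

```text
clock: 18.88
eef_pos: [0.5326, -0.0317, 0.157]
tool_rot: [0.532, 0.847, -0.0, -0.0]
ft_force: [-0.2, 0.3, 0.0]
grip_width: 0.0606
grasp_force: 0.0
```

```bash
python3 -c "
from h import *
import pickle
st()
s=snap('side','s7.png');pickle.dump(s,open('c7.pkl','wb'))
cv2.imwrite('pics/fall7.png',cv2.resize(s['image'][204:324,300:460,::-1],None,fx=5,fy=5,interpolation=cv2.INTER_CUBIC))
"
```

```text
t 18.88 [ 0.5326 -0.0317  0.157 ] yaw 115.8 q [-3. 19. -0. 70.  0. 61.] F [-0.2  0.3  0. ] T [-0.04 -0.02  0.01] w 0.0606 g 0.0
```

View pics/fall7.png

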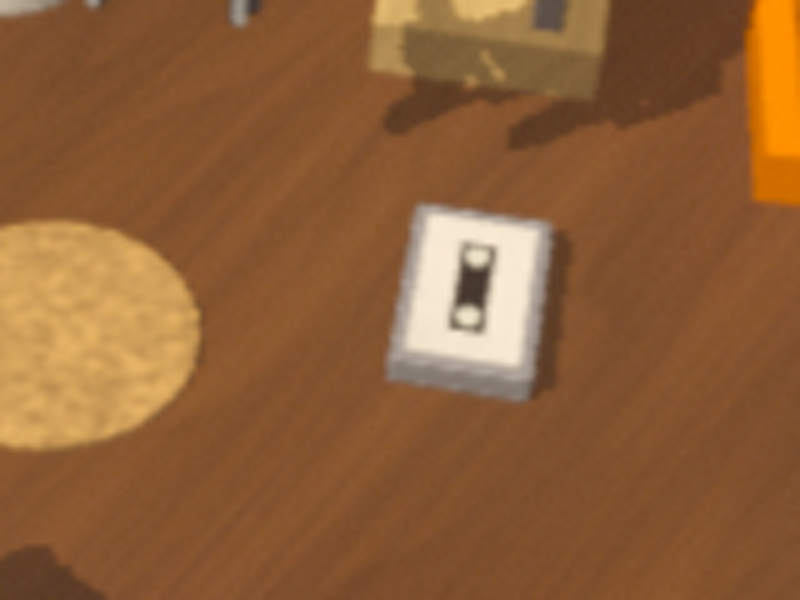

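The case lies flat, label up, with top-face corners at about (417,205), (552,222), (532,378) and (390,360) in the crop.

```bash
python3 -c "
from h import *
import pickle
s=pickle.load(open('c7.pkl','rb'))
c=np.array([ray(s,300+a/5,204+b/5,.017)[:2] for a,b in [(417,205),(552,222),(532,378),(390,360)]])
print(c.round(4),c.mean(0));r,(w,h),a=cv2.minAreaRect((c*1000).astype('float32'));print(r,w,h,a)
for i in range(4):
  e=c[(i+1)%4]-c[i];print(np.hypot(*e),np.degrees(np.arctan2(e[1],e[0])))
m=c.mean(0);p,y,_=pose()
a=route([m[0],m[1],.10],0,1)
"
```

```text
[[ 0.4437 -0.1344]
 [ 0.3816 -0.166 ]
 [ 0.3363 -0.069 ]
 [ 0.3978 -0.0371]] [ 0.38987715 -0.10161945]
(389.7225646972656, -101.52214813232422) 69.65731811523438 109.68338775634766 25.23578643798828
0.06968881546687083 -153.0414377489697
0.10697331092264163 115.02517924660349
0.06931713865425482 27.477036944038744
0.10758829396108209 -64.76421757152963
-1.0 -157.0 57.0 -0.0
end [ 0.39  -0.101  0.1  ] 115.7
```

Call:
carry_out --plan '[{"dx": 0, "dy": -40, "dz": 10, "twist": 0, "fingers": -1}, {"dx": -1, "dy": -80, "dz": 20, "twist": 0, "fingers": -1}, {"dx": -1, "dy": -120, "dz": 30, "twist": 0, "fingers": -1}, {"dx": -1, "dy": -157, "dz": 40, "twist": 0, "fingers": -1}, {"dx": -1, "dy": -157, "dz": 57, "twist": 0, "fingers": -1}]'

```text
clock: 19.35
eef_pos: [0.3813, -0.1032, 0.1006]
tool_rot: [0.535, 0.845, -0.002, -0.002]
ft_force: [-0.5, -0.2, 0.2]
grip_width: 0.0856
grasp_force: 0.0
```

Call:
carry_out --plan '[{"dx": 0, "dy": 0, "dz": 20, "twist": 0, "fingers": -1}, {"dx": 0, "dy": 0, "dz": 40, "twist": 0, "fingers": -1}, {"dx": 0, "dy": 0, "dz": 60, "twist": 0, "fingers": -1}, {"dx": 0, "dy": 0, "dz": 70, "twist": 0, "fingers": -1}, {"dx": 0, "dy": 0, "dz": 70, "twist": 0, "fingers": -1}]'

```text
clock: 19.77
eef_pos: [0.3854, -0.1015, 0.0291]
tool_rot: [0.533, 0.846, -0.001, -0.003]
ft_force: [-0.7, 0.6, -0.6]
grip_width: 0.0854
grasp_force: 0.0
```

```bash
python3 -c "
from h import *
st()
route([.3899,-.1016,0],0,1)"
```

```text
t 19.77 [ 0.3854 -0.1015  0.0291] yaw 115.5 q [-15.  13. -31.  46.  -0.  50.] F [-0.7  0.6 -0.6] T [0.03 0.07 0.01] w 0.0854 g 0.0
-2.0 4.0 29.0 -0.0
end [ 0.39  -0.102  0.   ] 115.5
```

Call:
carry_out --plan '[{"dx": 0, "dy": 1, "dz": 0, "twist": 0, "fingers": -1}, {"dx": 0, "dy": 1, "dz": 0, "twist": 0, "fingers": -1}, {"dx": 0, "dy": 1, "dz": 0, "twist": 0, "fingers": -1}, {"dx": 0, "dy": 1, "dz": 0, "twist": 0, "fingers": -1}, {"dx": 0, "dy": 1, "dz": 0, "twist": 0, "fingers": -1}]'

```text
clock: 20.18
eef_pos: [0.391, -0.1015, 0.0317]
tool_rot: [0.533, 0.846, 0.0, 0.001]
ft_force: [-0.1, 0.5, -0.5]
grip_width: 0.0852
grasp_force: 0.0
```

Settled at (0.391, -0.1015), which is centred. I'll descend slowly.

Call:
carry_out --plan '[{"dx": 0, "dy": -1, "dz": 8, "twist": 0, "fingers": -1}, {"dx": 0, "dy": -1, "dz": 16, "twist": 0, "fingers": -1}, {"dx": 0, "dy": -1, "dz": 24, "twist": 0, "fingers": -1}, {"dx": 0, "dy": -1, "dz": 30, "twist": 0, "fingers": -1}, {"dx": 0, "dy": -1, "dz": 33, "twist": 0, "fingers": -1}]'

```text
clock: 20.6
eef_pos: [0.3884, -0.1015, -0.0035]
tool_rot: [0.533, 0.846, -0.0, -0.001]
ft_force: [-1.3, 0.2, -0.8]
grip_width: 0.0853
grasp_force: 0.0
```

Call:
carry_out --plan '[{"dx": 0, "dy": 0, "dz": 0, "twist": 0, "fingers": -1}, {"dx": 0, "dy": 0, "dz": 0, "twist": 0, "fingers": -1}, {"dx": 0, "dy": 0, "dz": 0, "twist": 0, "fingers": -0.8}, {"dx": 0, "dy": 0, "dz": 0, "twist": 0, "fingers": -0.7}, {"dx": 0, "dy": 0, "dz": 0, "twist": 0, "fingers": -0.6}]'

```text
clock: 21.02
eef_pos: [0.3899, -0.1019, -0.0017]
tool_rot: [0.533, 0.846, 0.0, 0.0]
ft_force: [-0.2, -0.0, 0.5]
grip_width: 0.0682
grasp_force: 0.0
```

Call:
carry_out --plan '[{"dx": 0, "dy": 0, "dz": 0, "twist": 0, "fingers": 0}, {"dx": 0, "dy": 0, "dz": 0, "twist": 0, "fingers": 1}, {"dx": 0, "dy": 0, "dz": 0, "twist": 0, "fingers": 1}, {"dx": 0, "dy": 0, "dz": 0, "twist": 0, "fingers": 1}, {"dx": 0, "dy": 0, "dz": 0, "twist": 0, "fingers": 1}]'

```text
clock: 21.43
eef_pos: [0.3896, -0.1018, -0.0019]
tool_rot: [0.533, 0.846, 0.0, 0.0]
ft_force: [0.6, -0.2, 0.1]
grip_width: 0.0072
grasp_force: 0.0
```

```bash
python3 -c "
from h import *
st()"
```

```text
t 21.43 [ 0.3896 -0.1018 -0.0019] yaw 115.6 q [-15.  16. -33.  41.  -0.  50.] F [ 0.6 -0.2  0.1] T [-0.04  0.05  0.03] w 0.0072 g 0.0
```

The fingers shut without the case. I'll raise and measure where the case is.

Call:
carry_out --plan '[{"dx": 0, "dy": 0, "dz": 0, "twist": 0, "fingers": 1}, {"dx": 0, "dy": 0, "dz": -20, "twist": 0, "fingers": 1}, {"dx": 0, "dy": 0, "dz": -50, "twist": 0, "fingers": 1}, {"dx": 0, "dy": 0, "dz": -90, "twist": 0, "fingers": 1}, {"dx": 0, "dy": 0, "dz": -130, "twist": 0, "fingers": 1}]'

```text
clock: 21.85
eef_pos: [0.3882, -0.1015, 0.1288]
tool_rot: [0.533, 0.846, -0.0, -0.001]
ft_force: [0.6, -1.3, -0.5]
grip_width: -0.0002
grasp_force: 0.0
```

Call:
carry_out --plan '[{"dx": 0, "dy": 40, "dz": -20, "twist": 0, "fingers": -1}, {"dx": 0, "dy": 80, "dz": -30, "twist": 0, "fingers": -1}, {"dx": 0, "dy": 120, "dz": -30, "twist": 0, "fingers": -1}, {"dx": 0, "dy": 145, "dz": -30, "twist": 0, "fingers": -1}, {"dx": 0, "dy": 145, "dz": -30, "twist": 0, "fingers": -1}]'

```text
clock: 22.27
eef_pos: [0.5251, -0.037, 0.158]
tool_rot: [0.531, 0.847, 0.001, 0.002]
ft_force: [1.0, 0.0, 0.2]
grip_width: 0.0603
grasp_force: 0.0
```

```bash
cat > find.py <<'E'
from h import *
import pickle
def lab(s):
    a=s['image'].astype(int); m=((a.min(2)>150)&(a.max(2)-a.min(2)<45)).astype('uint8')
    n,l,st_,c=cv2.connectedComponentsWithStats(m)
    for i in range(1,n):
        x,y,w,h,ar=st_[i]
        if ar>25:
            p=ray(s,*c[i],.017)
            if .25<p[0]<.6 and -.25<p[1]<.15:
                q=np.array([ray(s,u,v,.017)[:2]*1000 for v,u in np.argwhere(l==i)],'float32')
                print(ar,(x,y,w,h),p[:2].round(4),[np.round(k,1) for k in cv2.minAreaRect(q)])
E
python3 -c "
from find import *
st()
lab(pickle.load(open('c7.pkl','rb')));print('now')
s=snap('side','s8.png');pickle.dump(s,open('c8.pkl','wb'));lab(s)
d=np.abs(s['image'].astype(int)-cv2.imread('pics/s7.png')[:,:,::-1]).max(2)>40
n,l,q,c=cv2.connectedComponentsWithStats(d.astype('uint8'));print(q[1:][q[1:,4]>30])
"
```

```text
t 22.27 [ 0.5251 -0.037   0.158 ] yaw 115.8 q [-4. 18. -2. 70.  0. 60.] F [1.  0.  0.2] T [-0.03  0.    0.04] w 0.0603 g 0.0
660 (np.int32(379), np.int32(246), np.int32(30), np.int32(34)) [ 0.3903 -0.0999] [array([ 392. , -101.5]), array([ 64.4, 106.4]), np.float64(24.9)]
now
676 (np.int32(379), np.int32(246), np.int32(30), np.int32(34)) [ 0.3903 -0.0995] [array([ 391.8, -101.3]), array([ 64.7, 106.8]), np.float64(24.9)]
[[625   0   7  23  54]
 [326   2  26  12  76]
 [551   7  28  44  62]
 [302  16  25  64 525]
 [518  23  43  73 588]
 [461  25   9  34  71]
 [320  26  21  38 244]
 [483  26  42  71 496]
 [596  27  23  28 127]
 [567  49   6 220 758]
 [350  55  13  13  62]
 [317  66   5  35  74]
 [588  69   6 192 781]
 [339  73  20  38 294]
 [367  73   4  12  38]
 [475  73   8  37 219]
 [306  80   6  19  63]
 [343  80  25  63 329]
 [316 106  15  29 162]
 [324 106  22  12  63]
 [545 107  10 162 254]
 [480 125  14 170 555]
 [317 145  18  23 122]
 [352 149   6  22  89]
 [304 165  16  41 166]
 [361 169   9  27  84]
 [318 171   6  11  34]
 [350 176   6  12  42]
 [356 177   7  10  38]
 [342 186  15  23 153]
 [321 193   5  12  41]
 [380 207   6  14  34]
 [611 228  12  18  37]]
```

The case hasn't moved. The fingers passed just above it, so the real tips sit about 20 mm behind the TCP. I'll go about 23 mm lower this time.

Call:
carry_out --plan '[{"dx": 0, "dy": -40, "dz": 10, "twist": 0, "fingers": -1}, {"dx": 0, "dy": -80, "dz": 20, "twist": 0, "fingers": -1}, {"dx": 0, "dy": -120, "dz": 40, "twist": 0, "fingers": -1}, {"dx": 0, "dy": -145, "dz": 70, "twist": 0, "fingers": -1}, {"dx": 0, "dy": -145, "dz": 100, "twist": 0, "fingers": -1}]'

```text
clock: 22.73
eef_pos: [0.3827, -0.1029, 0.057]
tool_rot: [0.535, 0.845, -0.001, -0.002]
ft_force: [-0.5, -0.2, -0.4]
grip_width: 0.0855
grasp_force: 0.0
```

Call:
carry_out --plan '[{"dx": 0, "dy": 0, "dz": 30, "twist": 0, "fingers": -1}, {"dx": 0, "dy": 0, "dz": 40, "twist": 0, "fingers": -1}, {"dx": 0, "dy": 0, "dz": 40, "twist": 0, "fingers": -1}, {"dx": 0, "dy": 0, "dz": 40, "twist": 0, "fingers": -1}, {"dx": 0, "dy": 0, "dz": 40, "twist": 0, "fingers": -1}]'

```text
clock: 23.15
eef_pos: [0.3898, -0.1021, 0.0189]
tool_rot: [0.533, 0.846, 0.0, 0.001]
ft_force: [0.2, 0.1, 1.1]
grip_width: 0.0858
grasp_force: 0.0
```

```bash
python3 -c "
from h import *
st()
route([.3905,-.1014,-.015],0,1)"
```

```text
t 23.15 [ 0.3898 -0.1021  0.0189] yaw 115.6 q [-15.  14. -31.  44.  -0.  50.] F [0.2 0.1 1.1] T [-0.02 -0.02 -0.02] w 0.0858 g 0.0
0.0 1.0 34.0 -0.0
end [ 0.391 -0.102 -0.015] 115.6
```

Call:
carry_out --plan '[{"dx": 0, "dy": 1, "dz": 10, "twist": 0, "fingers": -1}, {"dx": 0, "dy": 1, "dz": 20, "twist": 0, "fingers": -1}, {"dx": 0, "dy": 1, "dz": 28, "twist": 0, "fingers": -1}, {"dx": 0, "dy": 1, "dz": 34, "twist": 0, "fingers": -1}, {"dx": 0, "dy": 1, "dz": 36, "twist": 0, "fingers": -1}]'

```text
clock: 23.57
eef_pos: [0.3904, -0.1013, -0.0182]
tool_rot: [0.533, 0.846, -0.0, -0.0]
ft_force: [0.2, -0.5, -0.2]
grip_width: 0.0854
grasp_force: 0.0
```

Call:
carry_out --plan '[{"dx": 0, "dy": 0, "dz": 2, "twist": 0, "fingers": -1}, {"dx": 0, "dy": 0, "dz": 4, "twist": 0, "fingers": -1}, {"dx": 0, "dy": 0, "dz": 6, "twist": 0, "fingers": -1}, {"dx": 0, "dy": 0, "dz": 6, "twist": 0, "fingers": -1}, {"dx": 0, "dy": 0, "dz": 6, "twist": 0, "fingers": -1}]'

```text
clock: 23.98
eef_pos: [0.3905, -0.1014, -0.0239]
tool_rot: [0.533, 0.846, 0.0, 0.0]
ft_force: [-0.1, 0.2, -0.4]
grip_width: 0.0852
grasp_force: 0.0
```

```bash
python3 -c "
from h import *
st()"
```

```text
t 23.98 [ 0.3905 -0.1014 -0.0239] yaw 115.6 q [-15.  19. -34.  37.   0.  50.] F [-0.1  0.2 -0.4] T [ 0.02  0.03 -0.01] w 0.0852 g 0.0
```

Call:
carry_out --plan '[{"dx": 0, "dy": 0, "dz": 0, "twist": 0, "fingers": -0.85}, {"dx": 0, "dy": 0, "dz": 0, "twist": 0, "fingers": -0.75}, {"dx": 0, "dy": 0, "dz": 0, "twist": 0, "fingers": -0.65}, {"dx": 0, "dy": 0, "dz": 0, "twist": 0, "fingers": -0.55}, {"dx": 0, "dy": 0, "dz": 0, "twist": 0, "fingers": -0.5}]'

```text
clock: 24.4
eef_pos: [0.3909, -0.1013, -0.0232]
tool_rot: [0.533, 0.846, 0.0, 0.0]
ft_force: [-1.3, 1.5, 6.7]
grip_width: 0.0683
grasp_force: 67.6
```

```bash
python3 -c "
from h import *
st()"
```

```text
t 24.4 [ 0.3909 -0.1013 -0.0232] yaw 115.6 q [-15.  19. -34.  37.   0.  50.] F [-1.3  1.5  6.7] T [ 0.16  0.33 -0.08] w 0.0683 g 67.6
```

Call:
carry_out --plan '[{"dx": 0, "dy": 0, "dz": 0, "twist": 0, "fingers": 1}, {"dx": 0, "dy": 0, "dz": 0, "twist": 0, "fingers": 1}, {"dx": 0, "dy": 0, "dz": -5, "twist": 0, "fingers": 1}, {"dx": 0, "dy": 0, "dz": -12, "twist": 0, "fingers": 1}, {"dx": 0, "dy": 0, "dz": -20, "twist": 0, "fingers": 1}]'

```text
clock: 24.82
eef_pos: [0.3899, -0.1013, -0.0037]
tool_rot: [0.533, 0.846, -0.0, -0.0]
ft_force: [0.2, -0.2, -1.1]
grip_width: 0.0683
grasp_force: 67.9
```

Call:
carry_out --plan '[{"dx": 0, "dy": 0, "dz": -15, "twist": 0, "fingers": 1}, {"dx": 0, "dy": 0, "dz": -30, "twist": 0, "fingers": 1}, {"dx": 0, "dy": 0, "dz": -45, "twist": 0, "fingers": 1}, {"dx": 0, "dy": 0, "dz": -60, "twist": 0, "fingers": 1}, {"dx": 0, "dy": 0, "dz": -70, "twist": 0, "fingers": 1}]'

```text
clock: 25.23
eef_pos: [0.3911, -0.1016, 0.068]
tool_rot: [0.533, 0.846, 0.0, 0.001]
ft_force: [0.4, 0.3, -1.3]
grip_width: 0.0687
grasp_force: 68.0
```

```bash
python3 -c "
from h import *
st()
route([.55,.039,.173],0,2)"
```

```text
t 25.23 [ 0.3911 -0.1016  0.068 ] yaw 115.6 q [-15.  10. -27.  52.  -0.  50.] F [ 0.4  0.3 -1.3] T [0.05 0.02 0.01] w 0.0687 g 68.0
29.0 102.0 -52.0 -0.0
29.0 102.0 -53.0 -0.0
end [0.55  0.039 0.173] 115.6
```

Call:
carry_out --plan '[{"dx": 5, "dy": 18, "dz": -10, "twist": 0, "fingers": 1}, {"dx": 11, "dy": 39, "dz": -20, "twist": 0, "fingers": 1}, {"dx": 17, "dy": 60, "dz": -30, "twist": 0, "fingers": 1}, {"dx": 23, "dy": 81, "dz": -41, "twist": 0, "fingers": 1}, {"dx": 29, "dy": 102, "dz": -52, "twist": 0, "fingers": 1}]'

```text
clock: 25.65
eef_pos: [0.4703, -0.0304, 0.1192]
tool_rot: [0.533, 0.846, 0.0, 0.0]
ft_force: [0.7, 0.8, -0.8]
grip_width: 0.0684
grasp_force: 68.0
```

Call:
carry_out --plan '[{"dx": 8, "dy": 27, "dz": -14, "twist": 0, "fingers": 1}, {"dx": 15, "dy": 52, "dz": -27, "twist": 0, "fingers": 1}, {"dx": 21, "dy": 75, "dz": -38, "twist": 0, "fingers": 1}, {"dx": 26, "dy": 92, "dz": -48, "twist": 0, "fingers": 1}, {"dx": 29, "dy": 102, "dz": -53, "twist": 0, "fingers": 1}]'

```text
clock: 26.07
eef_pos: [0.5514, 0.0407, 0.173]
tool_rot: [0.532, 0.847, 0.001, 0.001]
ft_force: [0.2, -0.2, -0.8]
grip_width: 0.068
grasp_force: 68.0
```

Call:
carry_out --plan '[{"dx": 0, "dy": 0, "dz": 0, "twist": 0, "fingers": 1}, {"dx": 0, "dy": 0, "dz": 0, "twist": 0, "fingers": 1}, {"dx": 0, "dy": 0, "dz": 0, "twist": 0, "fingers": 1}, {"dx": 0, "dy": 0, "dz": 0, "twist": 0, "fingers": 1}, {"dx": 0, "dy": 0, "dz": 0, "twist": 0, "fingers": 1}]'

```text
clock: 26.48
eef_pos: [0.5483, 0.0384, 0.1706]
tool_rot: [0.533, 0.846, -0.0, -0.001]
ft_force: [-0.5, -0.7, -0.7]
grip_width: 0.0686
grasp_force: 68.0
```

Call:
carry_out --plan '[{"dx": 0, "dy": 0, "dz": 0, "twist": 0, "fingers": 1}, {"dx": 0, "dy": 0, "dz": 0, "twist": 0, "fingers": 1}, {"dx": 0, "dy": 0, "dz": 0, "twist": 0, "fingers": 1}, {"dx": 0, "dy": 0, "dz": 0, "twist": 0, "fingers": 1}, {"dx": 0, "dy": 0, "dz": 0, "twist": 0, "fingers": 1}]'

```text
clock: 26.9
eef_pos: [0.5493, 0.039, 0.171]
tool_rot: [0.533, 0.846, -0.0, -0.0]
ft_force: [-0.2, -0.1, -1.3]
grip_width: 0.0682
grasp_force: 68.0
```

```bash
python3 -c "
from h import *
st()
s=snap('side','s9.png'); a=s['image'].astype(int)
# label visible at z~.215? white blob position; wing blob still at same place
m=((a.min(2)>150)&(a.max(2)-a.min(2)<45)).astype('uint8')
n,l,q,c=cv2.connectedComponentsWithStats(m)
u0=proj(s,[.55,.039,.205]);print('expect',u0)
for i in range(1,n):
  if q[i,4]>20 and np.hypot(*(c[i]-u0))<60: print(q[i],ray(s,*c[i],.215)[:2].round(3))
"
```

```text
t 26.9 [0.5493 0.039  0.171 ] yaw 115.6 q [ 4. 21.  4. 73.  0. 68.] F [-0.2 -0.1 -1.3] T [ 0.05 -0.03  0.04] w 0.0682 g 68.0
expect [308.61632998 210.9735253 ]
[286 182   6   8  29] [0.636 0.007]
[292 203  32  23 418] [0.536 0.059]
```

```bash
python3 -c "
from h import *
print(job_done())"
```

```text
the job is handed in; nothing more can be done
None
```

I wound the timer key to its stop, and the full-size case is held label-up and still, centred over the cork mat about 20 cm above the desk; the job is handed in, but no verdict was returned.

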